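Draw out the dust filter tray with the pull hook

ROBOT

A 6-joint arm with a two-finger parallel gripper is mounted at the origin on a cart in front of the work surface, level with it; the furniture and walls round the work are solid. World frame = base frame: x ahead of the robot, y to its left, z up, the work surface at z = 0. Lengths are in m, angles in rad, forces in N, time in s.
With the tool pointing down it reaches from about 0.375 to 0.975 m from the base axis. Payload 3.8 kg.
Tool frame: the origin (TCP) lies on the centre line of the jaws, within the pads' length; the fingertips stand 22 mm ahead of it and the grasp point (between the pads) lies 3 mm ahead of it; x points along the fingers, y is the direction in which the jaws open and shut, and the axes are right-handed (so a half turn about x gives the same grasp; the last joint's range is limited). The gripper opens to 85 mm and grips with 20 to 120 N. Pads are 22 mm wide; open, the fingers measure 114 mm over their backs; the gripper's body (76 mm by 85 mm) begins 54 mm behind the grasp point. The pads swing forward as they close: fully open they stand 13 mm farther back than shut.
Start: joints at [1.217, 0.264, 1.604, -0, 1.274, -0.037], TCP at [0.21, 0.641, 0.253] pointing down, gripper open.
Joint ranges: [-2.63, 2.63], [-0.94, 2.18], [0.31, 2.57], [-1.31, 4.45], [0, 2.66], [-2.55, 2.55]. Speed limits (rad/s): [2.57, 2.57, 3.14, 3.14, 3.14, 3.14].

INTERFACE

Orientations are given as a rotation vector (axis times angle).
In Python, from workcell import monitor, eyes, finish_job gives the robot as it stands. The module is installed in compiled form; this text tells all that it offers.
- The arm moves only by the tool play_rows, never from a script. Its argument "deltas" is a list of rows, each an object of numbers: "wx", "wy", "wz": the turn, a rotation vector about the world's x, y, z in degrees; "x", "y", "z": the shift along the world's x, y, z in mm; "fingers": the closure, from -1 (fully open) to 1 (shut), so that 0 is half open. A call has 1 to 20 rows; each row is the pose to reach, as a shift and turn from the pose commanded when the call began; what a row does not reach only later rows make up. A row lasts 1/8 s, in which the tool goes at most 62.5 mm and 10.7 degrees, less where a joint would pass 70% of its speed; a pose out of reach is approached as far as the arm can. A call with a gripper value outside its range is refused whole. The fingers move at their own pace and stop on an object; "grip_force" is the grip in N (left out, the last holds). Time passes only in rows, so rows that repeat a pose let the fingers close. It gives the time, the measured TCP pose, the force and the opening at its end, in the units of the state.
- monitor.read_state(): the state, without advancing time (a new reading comes with each control period).
- eyes.read_camera(name): name is "scene" or "side" or "wrist"; returns a dict with "frame" (420x560x3 uint8, red, green, blue), "depth" (420x560 float32, m along the optical axis (not along the pixel's ray), 0 where there is no reading), "K" (3x3 intrinsics, pixels), "k1" (the pictures are not rectified: a ray, as slopes to the right and down, at radius r is drawn at 1 + k1 r^2 times it, then the intrinsics apply), "view" (4x4, takes a point from world to camera coordinates); the wrist camera has in their place "tool_from_camera" (4x4, takes a point from camera to tool coordinates, whose origin is the TCP and whose axes are the tool frame's). Camera axes: x right, y down, z forward; pixel columns grow to the right and rows downward; lengths in m; the calibration is good to about 2 mm. A picture is of the moment at which its call begins: read the wrist's pose just before it.
- finish_job(): hands the job in, once; it reports no verdict.
The state is a dict: "time": time; "q": joint angles; "joint_vel": joint speeds; "joint_torque": joint torques, N m; "tool_pos": TCP position; "tcp_rot": TCP orientation; "wrist_force": force on the tool from outside, world axes, zero at the start; "torque": the same for the moment, N m; "width": opening from 0.0 (shut) to 1.0 (fully open).
Only numpy, scipy, OpenCV 4.12 (cv2) and the standard library are available. Lean on these libraries where they do the work, as an engineer would, in place of code of your own. Each camera call takes 0.05 s, during which the arm holds its last target.

TASK

Take the pull hook out of its stand, lower it into the finger hole of the dust filter's tray so that its toe catches under the hole's outer edge, and draw the tray out gently until you feel it pull up firmly (with about 10 N) against its stop, which is set differently each time; do not yank or force it, and keep the gripper itself off the tray. Then unhook, leaving the tray drawn out, and put the hook back upright and fully home in its stand. Leave the beeswax, the little aluminium cup and the white bowl where they are.

Things in the scene. Friction and masses are not known exactly. Their poses are not given: they have to be found in the camera images.
- hook_grip (a point): Pull hook, about 130 g, upright in its stand. Point: centre of its wooden handle, 26 mm along x, 20 mm along y (grasp across this), 56 mm high; z up the handle. A steel collar, 36 mm across, 4 mm thick, lies right below the handle, its underside 32 mm below the point. From it a 6 mm rod runs straight down on the handle's axis, its end 74 mm below the point.
- hook_toe (a point): Tip of the pull hook's toe: at the foot of the rod a 6 mm thick toe is bent toward the hook's own -x, its tip 8 mm from the rod's axis and its mid-height 71 mm below hook_grip (underside 74 mm, top 68 mm below). Pulled toward its own -x, the toe goes under the hole's edge and catches; it must be eased back about 6 mm or more before lifting out.
- hook_stand: Fixed wooden block on the bench pad (6 mm thick), 70 x 70 mm, 55 mm high, origin at the centre of its underside. In its top is a socket 50 mm deep, 22 mm along x, 18 mm along y, centred 2.5 mm toward -x of the block's centre. The hook stands with its axis over the block's centre, toe toward the block's -x, collar flat on the top: hook_grip is then 87 mm above the origin.
- filter_unit: Fixed grey sheet-metal housing on the bench, 150 mm along x, 160 mm along y, 72 mm high, origin at the centre of its underside. An aluminium filter tray slides level out of its front, toward its own -x. The tray starts 0 to 45 mm out, drags with 3 to 4 N and stays where it is left. A hidden stop, set anew each time, ends its travel 45 to 65 mm from the start. A duct stub is at the back.
- finger_hole (a point): Centre of the finger hole, at the top face of the tray's tongue; moves with the tray, axes as the housing's. The tongue is a level plate 6 mm thick, 46 x 46 mm, its top 45 mm above the bench, free space under it. The oblong hole goes through it, 20 mm along x (-x is outward) and 16 mm along y. The housing's front is 27 to 72 mm behind the hole's centre at the start.
- beeswax: Bystander: block of beeswax, 30 x 46 x 19 mm, origin at its underside.
- alu_cup: Bystander: small low aluminium cup, 34 mm across, 14 mm high, origin at its underside.
- white_bowl: Bystander: white bowl, 70 mm across, 37 mm high, origin at its underside.

How it is judged:
By the outcome, as a careful person would: the job done as asked, in the order asked, and still so for the second after the job is handed in, with the robot touching nothing.
It also fails if it takes over 72 s, if anything falls off the work surface, if the arm or the gripper's body presses on something with over 40 N, if the wrist force passes 120 N, or if a joint passes its speed limit or range.

## Working session

There is one attempt and no reset: what is moved stays moved. The work goes in short steps, Python scripts to look and compute and a tool call to move; the robot and the scene stay as the last step left them, time stands still between calls to the robot, and variables do not carry over. Pictures are saved under pics/ and viewed, and the job is handed in when it is done.

Besides the shell and the picture viewer there is one more tool, called after "Request:" by a JSON object that holds its "api" and its "payload". play_rows: Moves the arm, as the interface text tells. Its arguments: {"type":"object","properties":{"deltas":{"type":"array"},"grip_force":{"type":"number"}},"required":["deltas"]}

```bash
mkdir -p pics
cat > h.py <<'E'
import numpy as np, cv2, json
from workcell import monitor, eyes
def grab(n):
    s=monitor.read_state(); c=eyes.read_camera(n); 
    if 'view' in c: c['cw']=np.linalg.inv(np.array(c['view']))
    else:
        from scipy.spatial.transform import Rotation as R
        T=np.eye(4);T[:3,:3]=R.from_rotvec(s['tcp_rot']).as_matrix();T[:3,3]=s['tool_pos']
        c['cw']=T@np.array(c['tool_from_camera'])
    return c
def save(c,f): cv2.imwrite(f,c['frame'][:,:,::-1])
def rays(c,px):
    px=np.atleast_2d(np.array(px,float)); K=np.array(c['K']); k=float(c['k1'])
    d=np.stack([(px[:,0]-K[0,2])/K[0,0],(px[:,1]-K[1,2])/K[1,1]],1); u=d.copy()
    for _ in range(30): u=d/(1+k*(u**2).sum(1,keepdims=True))
    return np.c_[u,np.ones(len(u))]
def onplane(c,px,z):
    r=rays(c,px)@c['cw'][:3,:3].T; o=c['cw'][:3,3]
    return o+r*((z-o[2])/r[:,2:3])
def pts(c):
    H,W=c['depth'].shape; v,u=np.mgrid[:H,:W]
    p=rays(c,np.c_[u.ravel(),v.ravel()])*c['depth'].reshape(-1,1)
    return (p@c['cw'][:3,:3].T+c['cw'][:3,3]).reshape(H,W,3)
E
python3 - <<'E'
from h import *
s=monitor.read_state(); print(s)
for n in['scene','side','wrist']:
    c=grab(n); save(c,f'pics/{n}0.png'); print(n,c['cw'].round(3).tolist(),c['K'],c['k1'])
    np.savez(f'{n}0.npz',**c)
E
```

```text
{'time': 0.0, 'q': array([ 1.21709924e+00,  2.64788441e-01,  1.60540209e+00, -1.98522187e-05,
        1.27367453e+00, -3.69023341e-02]), 'joint_vel': array([ 2.70234028e-04, -8.43065287e-05, -1.80080499e-03, -1.36450179e-04,
       -9.91550813e-04,  2.85571401e-03]), 'joint_torque': array([-9.88453394e-05, -5.15133977e+01, -3.67311180e+01, -1.07200851e-04,
        1.31877878e-02,  4.81003951e-06]), 'tool_pos': array([0.21004844, 0.64076273, 0.25192301]), 'tcp_rot': array([ 0.24687182,  1.55688281, -0.25039149]), 'wrist_force': array([-0.05236119, -0.13842231, -0.17133797]), 'torque': array([-0.01694007, -0.02645336,  0.01576713]), 'width': 1.0014972085305365}
scene [[-0.432, -0.583, 0.689, -0.128], [-0.902, 0.268, -0.339, 0.295], [0.013, -0.767, -0.641, 0.732], [0.0, 0.0, 0.0, 1.0]] [[480.28925481   0.         282.5365543 ]
 [  0.         480.28925481 209.45083781]
 [  0.           0.           1.        ]] -0.0107844575624485
side [[-0.98, -0.123, 0.156, 0.414], [-0.199, 0.619, -0.76, 0.744], [-0.003, -0.776, -0.631, 0.753], [0.0, 0.0, 0.0, 1.0]] [[409.94492218   0.         278.93008426]
 [  0.         409.94492218 205.83779232]
 [  0.           0.           1.        ]] -0.09612369443058189
wrist [[0.312, 0.903, 0.294, 0.135], [0.95, -0.296, -0.099, 0.666], [-0.002, 0.31, -0.951, 0.373], [0.0, 0.0, 0.0, 1.0]] [[364.45294504   0.         275.5429747 ]
 [  0.         364.45294504 207.27013017]
 [  0.           0.           1.        ]] -0.012047014834526278
```

View pics/scene0.png

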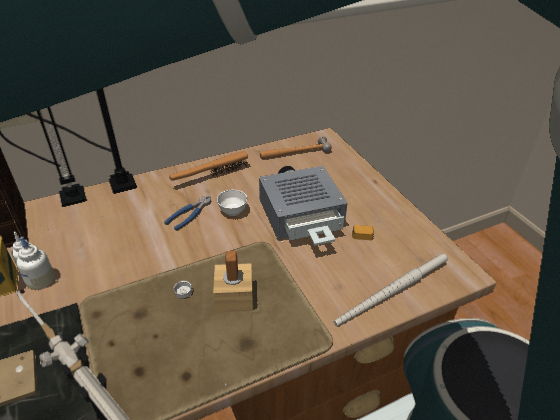

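View pics/side0.png

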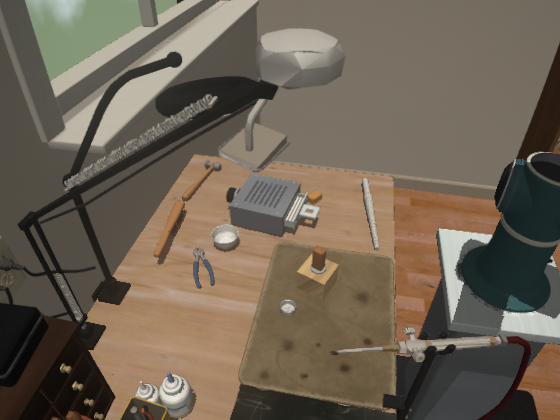

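View pics/wrist0.png

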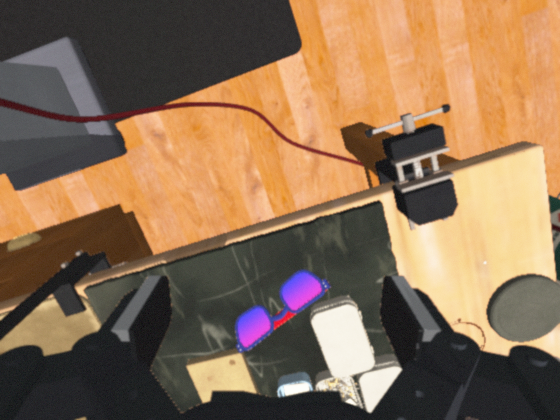

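The scene view shows the stand and hook at about (233,270), the tray tongue at (320,236), the housing at (302,200), the bowl at (232,204), the cup at (183,290) and the wax at (363,232). The wrist camera isn't looking at any of these yet.

Run:
```python
from h import *
c=dict(np.load('scene0.npz')); P=pts(c)
for n,u,v in [('hooktop',232,253),('standtop L',218,285),('standtop R',249,280),('tongue',320,242),('house',300,190),('bowl',233,212),('cup',183,290),('wax',363,230)]:
    print(n,P[v,u].round(3))
m=(abs(P[...,2]-0.061)<.004)&(abs(P[...,0]-P[280,249,0])<.12)&(abs(P[...,1]-P[280,249,1])<.1)
n,l,st,ce=cv2.connectedComponentsWithStats(m.astype(np.uint8))
for i in range(1,n):
    if st[i,4]>100:
        q=P[l==i]; print('stand',st[i],q.mean(0).round(4),cv2.minAreaRect((q[:,:2]*1000).astype(np.float32)))
m=(abs(P[...,2]-0.072)<.003)
n,l,st,ce=cv2.connectedComponentsWithStats(m.astype(np.uint8))
for i in range(1,n):
    if st[i,4]>300:
        q=P[l==i]; print('h',st[i],q.mean(0).round(4),cv2.minAreaRect((q[:,:2]*1000).astype(np.float32)))
m=(abs(P[...,2]-0.045)<.003)
n,l,st,ce=cv2.connectedComponentsWithStats(m.astype(np.uint8))
for i in range(1,n):
    if st[i,4]>60:
        q=P[l==i]; print('t',st[i],q.mean(0).round(4),cv2.minAreaRect((q[:,:2]*1000).astype(np.float32)))
```

```text
hooktop [0.458 0.106 0.121]
standtop L [0.45  0.14  0.059]
standtop R [0.436 0.084 0.061]
tongue [ 0.486 -0.095  0.042]
house [ 0.629 -0.121  0.07 ]
bowl [0.675 0.026 0.021]
cup [0.511 0.195 0.007]
wax [ 0.499 -0.212  0.02 ]
stand [213 264  39  31 887] [0.4479 0.1122 0.0611] ((453.85650634765625, 110.52869415283203), (69.65633392333984, 73.41339111328125), 67.35700988769531)
h [117  92 248  56 490] [ 0.9795 -0.1115  0.072 ] ((978.9122924804688, -150.36932373046875), (739.0986938476562, 12.313214302062988), 89.92376708984375)
h [ 259  166   88   52 2852] [ 0.6229 -0.1203  0.0723] ((628.0524291992188, -123.56099700927734), (160.35508728027344, 154.08094787597656), 82.01528930664062)
t [389  86  36  10  61] [ 0.9796 -0.6787  0.0451] ((979.4215087890625, -686.1080932617188), (11.442586898803711, 140.27093505859375), 1.838484764099121)
t [353  95  35  10  63] [ 0.9788 -0.5472  0.045 ] ((978.993896484375, -546.6064453125), (12.82352352142334, 133.3282470703125), 2.611664056777954)
t [283 106  53  14 101] [ 0.9795 -0.3305  0.0449] ((979.246337890625, -333.4444885253906), (174.2883758544922,
[... 234 characters left out ...]
5 ] ((978.9556274414062, 288.1225280761719), (11.736265182495117, 102.22962951660156), 0.5015027523040771)
t [ 14 169  44  12  90] [0.9791 0.419  0.0448] ((979.682861328125, 418.1122741699219), (10.275708198547363, 96.88609313964844), 1.04744553565979)
t [284 220  55  25 407] [ 0.5104 -0.1022  0.045 ] ((518.5125732421875, -91.01837158203125), (117.0829086303711, 66.22660827636719), 61.93340301513672)
t [ 19 263  30  13  69] [0.6418 0.4438 0.0446] ((645.4046630859375, 445.98394775390625), (52.783512115478516, 20.783546447753906), 87.5177230834961)
t [214 295  38   5  78] [0.4221 0.1231 0.0452] ((422.2265319824219, 123.18260192871094), (67.67294311523438, 4.585515022277832), 69.18975830078125)
```

Run:
```python
from h import *
from scipy.spatial.transform import Rotation as R
print(R.from_rotvec(monitor.read_state()['tcp_rot']).as_matrix().round(3))
for n in['scene','side']:
    c=dict(np.load(n+'0.npz')); P=pts(c); ok=c['depth']>0
    for x0 in np.arange(.1,.8,.1):
        print(n,round(x0,1),[round(float(P[...,2][ok&(abs(P[...,0]-x0-.05)<.05)&(abs(P[...,1]-y0-.05)<.05)].max(initial=0)),2) for y0 in np.arange(-.3,.8,.1)])
```

```text
[[-0.001  0.312  0.95 ]
 [-0.002  0.95  -0.312]
 [-1.    -0.002 -0.   ]]
scene 0.1 [0.0, 0.0, 0.01, 0.0, 0.0, 0.0, 0.21, 0.0, 0.0, 0.0, 0.0]
scene 0.2 [0.0, 0.0, 0.01, 0.01, 0.01, 0.01, 0.24, 0.24, 0.0, 0.0, 0.0]
scene 0.3 [0.03, 0.02, 0.02, 0.01, 0.01, 0.01, 0.23, 0.24, 0.03, 0.0, 0.0]
scene 0.4 [0.02, 0.05, 0.05, 0.12, 0.12, 0.02, 0.01, 0.24, 0.03, 0.0, 0.0]
scene 0.5 [0.02, 0.08, 0.08, 0.01, 0.02, 0.02, 0.02, 0.02, 0.02, 0.0, 0.0]
scene 0.6 [0.08, 0.08, 0.08, 0.04, 0.01, 0.0, 0.0, 0.12, 0.06, 0.0, 0.0]
scene 0.7 [0.01, 0.07, 0.08, 0.04, 0.01, 0.01, 0.0, 0.17, 0.05, 0.0, 0.0]
side 0.1 [0.0, 0.0, 0.01, 0.26, 0.0, 0.0, 0.2, 0.0, 0.0, 0.0, 0.0]
side 0.2 [0.0, 0.0, 0.01, 0.01, 0.01, 0.01, 0.24, 0.24, 0.0, 0.0, 0.0]
side 0.3 [0.03, 0.02, 0.02, 0.01, 0.01, 0.01, 0.23, 0.25, 0.0, 0.0, 0.0]
side 0.4 [0.02, 0.05, 0.05, 0.12, 0.12, 0.02, 0.64, 0.53, 0.0, 0.0, 0.0]
side 0.5 [0.07, 0.08, 0.08, 0.01, 0.53, 0.54, 0.64, 0.57, 0.0, 0.0, 0.0]
side 0.6 [0.07, 0.08, 0.08, 0.04, 0.55, 0.54, 0.55, 0.12, 0.13, 0.0, 0.0]
side 0.7 [0.01, 0.07, 0.08, 0.04, 0.55, 0.01, 0.49, 0.24, 0.24, 0.24, 0.0]
```

Request:
{"api": "play_rows", "payload": {"deltas": [{"z":60},{"x":5,"y":-15,"z":95},{"x":25,"y":-65,"z":100},{"x":48,"y":-117,"z":100},{"x":70,"y":-170,"z":100},{"x":92,"y":-222,"z":100},{"x":114,"y":-275,"z":100},{"x":135,"y":-327,"z":100},{"x":157,"y":-380,"z":90},{"x":180,"y":-432,"z":75},{"x":205,"y":-485,"z":60},{"x":230,"y":-530,"z":50},{"x":230,"y":-530,"z":50},{"x":230,"y":-530,"z":50}]}}

```text
schema error: expected keys wx, wy, wz, x, y, z, fingers
```

Run:
```python
from h import *
c=grab('wrist'); save(c,'pics/w1.png'); np.savez('w1.npz',**c); s=monitor.read_state(); print(s['q'],s['tool_pos'])
```

```text
[ 1.21708990e+00  2.64498961e-01  1.60484471e+00  1.79901548e-05
  1.27370924e+00 -3.68898157e-02] [0.21013476 0.64101235 0.25241916]
```

View pics/w1.png

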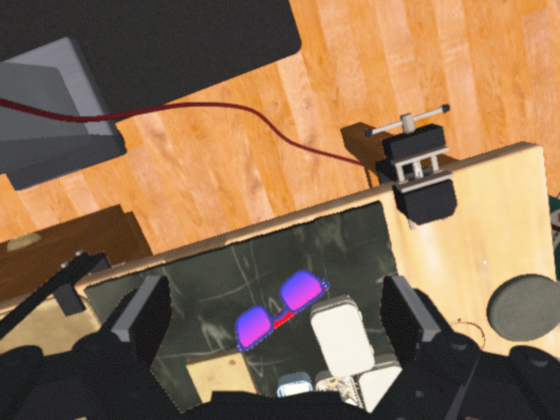

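The call was refused because each row needs every key, so the arm hasn't moved and the view is unchanged.

Request:
{"api": "play_rows", "payload": {"deltas": [{"wx":0,"wy":0,"wz":0,"x":0,"y":0,"z":60,"fingers":-1},{"wx":0,"wy":0,"wz":0,"x":5,"y":-15,"z":95,"fingers":-1},{"wx":0,"wy":0,"wz":0,"x":25,"y":-65,"z":100,"fingers":-1},{"wx":0,"wy":0,"wz":0,"x":48,"y":-117,"z":100,"fingers":-1},{"wx":0,"wy":0,"wz":0,"x":70,"y":-170,"z":100,"fingers":-1},{"wx":0,"wy":0,"wz":0,"x":92,"y":-222,"z":100,"fingers":-1},{"wx":0,"wy":0,"wz":0,"x":114,"y":-275,"z":100,"fingers":-1},{"wx":0,"wy":0,"wz":0,"x":135,"y":-327,"z":100,"fingers":-1},{"wx":0,"wy":0,"wz":0,"x":157,"y":-380,"z":90,"fingers":-1},{"wx":0,"wy":0,"wz":0,"x":180,"y":-432,"z":75,"fingers":-1},{"wx":0,"wy":0,"wz":0,"x":205,"y":-485,"z":60,"fingers":-1},{"wx":0,"wy":0,"wz":0,"x":230,"y":-530,"z":50,"fingers":-1},{"wx":0,"wy":0,"wz":0,"x":230,"y":-530,"z":50,"fingers":-1},{"wx":0,"wy":0,"wz":0,"x":230,"y":-530,"z":50,"fingers":-1}]}}

```text
time: 1.95
tool_pos: [0.4401, 0.1115, 0.3032]
tcp_rot: [0.25, 1.557, -0.249]
wrist_force: [0.4, 0.1, -0.3]
width: 1.002
```

Run:
```python
from h import *
c=grab('wrist'); save(c,'pics/w2.png'); np.savez('w2.npz',**c); s=monitor.read_state(); print(s['q'],s['tool_pos'])
```

```text
[ 1.94227145e-01 -1.94363556e-01  1.98522324e+00  6.16468327e-04
  1.35059893e+00 -1.06036575e+00] [0.44002576 0.11213297 0.30349665]
```

View pics/w2.png

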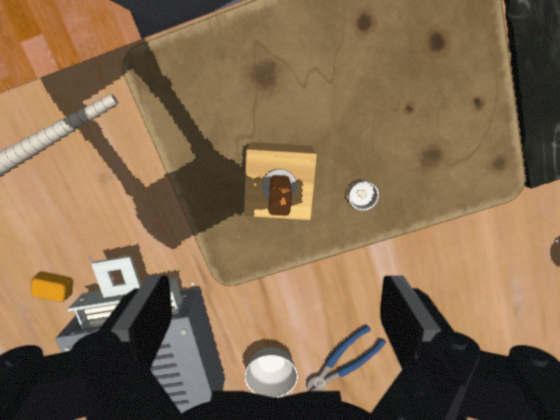

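The wrist view shows the stand top at (247-316, 150-220) with the handle at (280,195), its long side along the image's vertical. The tongue with its hole is at (119,277), the cup at (363,195), the wax at (50,287) and the bowl at (271,371).

Run:
```python
from h import *
c=dict(np.load('w2.npz')); P=pts(c)
def comp(z,t,u,v,r):
    m=(abs(P[...,2]-z)<t); m[:,:max(u-r,0)]=0;m[:,u+r:]=0;m[:max(v-r,0)]=0;m[v+r:]=0
    m=cv2.morphologyEx(m.astype(np.uint8),cv2.MORPH_OPEN,np.ones((2,2)))
    n,l,st,ce=cv2.connectedComponentsWithStats(m); i=1+st[1:,4].argmax(); return l==i
for nm,z,t,u,v,r in[('stand',.061,.006,280,185,60),('handle',.121,.008,280,195,30),('tongue',.045,.004,119,275,40)]:
    m=comp(z,t,u,v,r); cn=max(cv2.findContours(m.astype(np.uint8),0,1)[0],key=len).reshape(-1,2)
    q=onplane(c,cn,z); b=cv2.minAreaRect((q[:,:2]*1000).astype(np.float32)); print(nm,m.sum(),cn.min(0),cn.max(0),np.median(P[m][:,2]).round(4),b)
    if nm=='tongue':
        ct,h=cv2.findContours(m.astype(np.uint8),cv2.RETR_CCOMP,1)
        for k,a in enumerate(ct):
            if h[0,k,3]>=0 and len(a)>8: print(' hole',cv2.minAreaRect((onplane(c,a.reshape(-1,2),z)[:,:2]*1000).astype(np.float32)))
for n,w in[('w',(230,140,330,240)),('t',(40,240,200,340))]:
    a=c['frame'][w[1]:w[3],w[0]:w[2],::-1]; cv2.imwrite(f'pics/crop_{n}2.png',cv2.resize(a,None,fx=4.5,fy=4.5,interpolation=2))
```

```text
stand 3690 [245 150] [317 220] 0.0612 ((456.576904296875, 111.21918487548828), (70.05866241455078, 71.1484375), 68.172607421875)
handle 645 [269 187] [292 216] 0.1205 ((454.9451599121094, 111.50314331054688), (19.9903564453125, 26.43074607849121), 71.43634796142578)
tongue 1327 [ 80 257] [140 303] 0.0453 ((505.28497314453125, -120.28034210205078), (79.20387268066406, 49.25014877319336), 81.94490051269531)
 hole ((507.0443115234375, -104.55667114257812), (15.46429443359375, 21.250911712646484), 82.13973236083984)
```

View pics/crop_w2.png

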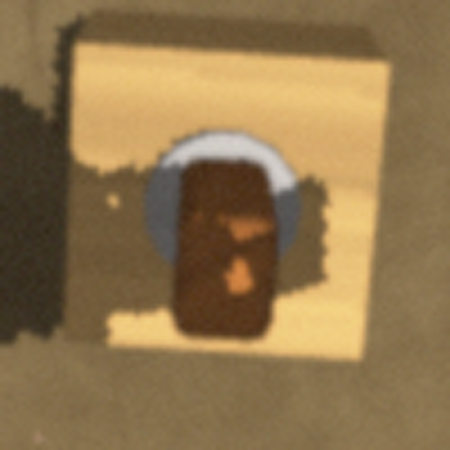

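View pics/crop_t2.png

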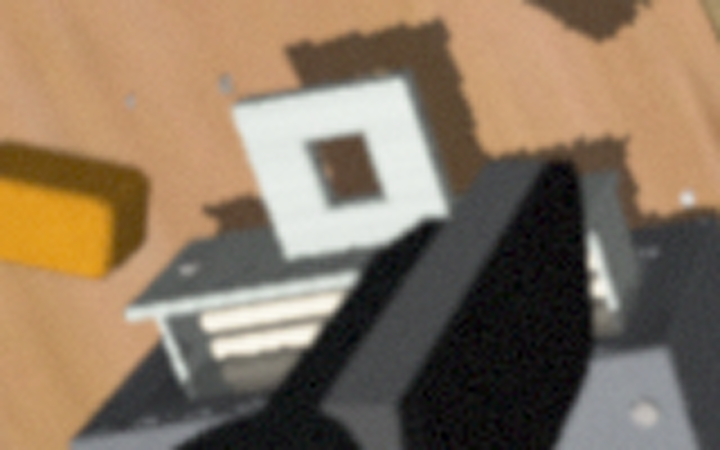

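Request:
{"api": "play_rows", "payload": {"deltas": [{"wx":0,"wy":0,"wz":-4,"x":15.5,"y":0,"z":-30,"fingers":-1},{"wx":0,"wy":0,"wz":-4,"x":15.5,"y":0,"z":-80,"fingers":-1},{"wx":0,"wy":0,"wz":-4,"x":15.5,"y":0,"z":-130,"fingers":-1},{"wx":0,"wy":0,"wz":-4,"x":15.5,"y":0,"z":-170,"fingers":-1},{"wx":0,"wy":0,"wz":-4,"x":15.5,"y":0,"z":-195,"fingers":-1},{"wx":0,"wy":0,"wz":-4,"x":15.5,"y":0,"z":-208,"fingers":-1},{"wx":0,"wy":0,"wz":-4,"x":15.5,"y":0,"z":-208,"fingers":-1}]}}

```text
time: 2.88
tool_pos: [0.4552, 0.1123, 0.095]
tcp_rot: [0.302, 1.551, -0.302]
wrist_force: [0.1, -0.3, 0.3]
width: 0.998
```

Run:
```python
from h import *
c=grab('wrist'); save(c,'pics/w3.png'); c=grab('scene'); save(c,'pics/s3.png');s=monitor.read_state(); print(s['q'],s['tool_pos'],s['wrist_force'])
```

```text
[ 1.87730593e-01  3.35249307e-02  2.18176975e+00  8.16877950e-05
  9.24169717e-01 -9.97441606e-01] [0.45673221 0.11213121 0.09652233] [-0.73179522 -1.63337381 -0.18158041]
```

View pics/w3.png

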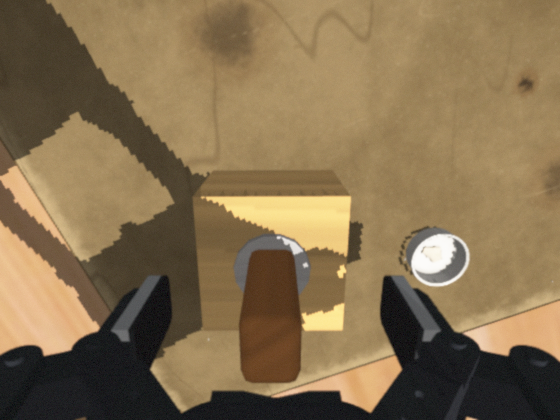

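The jaws sit at columns 155 and 397 with the handle between them at 272, so they are aligned. Closing now.

Request:
{"api": "play_rows", "payload": {"deltas": [{"wx":0,"wy":0,"wz":0,"x":0,"y":0,"z":0,"fingers":1},{"wx":0,"wy":0,"wz":0,"x":0,"y":0,"z":0,"fingers":1},{"wx":0,"wy":0,"wz":0,"x":0,"y":0,"z":0,"fingers":1},{"wx":0,"wy":0,"wz":0,"x":0,"y":0,"z":0,"fingers":1},{"wx":0,"wy":0,"wz":0,"x":0,"y":0,"z":0,"fingers":1},{"wx":0,"wy":0,"wz":0,"x":0,"y":0,"z":0,"fingers":1},{"wx":0,"wy":0,"wz":0,"x":0,"y":0,"z":0,"fingers":1},{"wx":0,"wy":0,"wz":0,"x":0,"y":0,"z":0,"fingers":1}], "grip_force": 110}}

```text
time: 3.98
tool_pos: [0.4563, 0.1114, 0.0958]
tcp_rot: [0.303, 1.548, -0.303]
wrist_force: [-0.0, -1.1, 5.0]
width: 0.221
```

Run:
```python
from h import *
c=grab('wrist'); save(c,'pics/w4.png'); s=monitor.read_state(); print(s['tool_pos'],s['tcp_rot'],s['wrist_force'],s['torque'],s['width'])
```

```text
[0.45628793 0.11138977 0.09578292] [ 0.30337024  1.54847144 -0.30311257] [-0.45288653 -0.64273422  5.14789538] [-0.14652322  0.08788879 -0.03914797] 0.2187169495643627
```

View pics/w4.png

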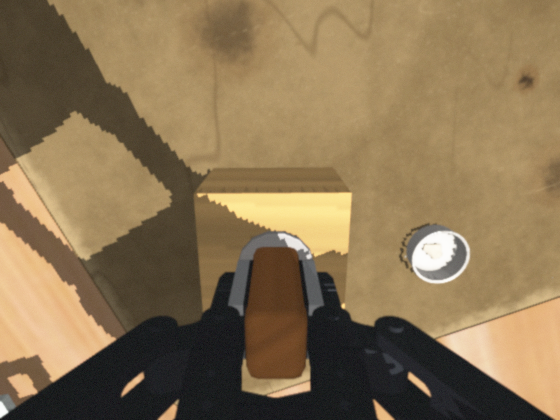

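Request:
{"api": "play_rows", "payload": {"deltas": [{"wx":0,"wy":0,"wz":0,"x":0,"y":0,"z":8,"fingers":1},{"wx":0,"wy":0,"wz":0,"x":0,"y":0,"z":25,"fingers":1},{"wx":0,"wy":0,"wz":0,"x":0,"y":0,"z":50,"fingers":1},{"wx":0,"wy":0,"wz":0,"x":0,"y":0,"z":75,"fingers":1},{"wx":0,"wy":0,"wz":0,"x":0,"y":0,"z":90,"fingers":1},{"wx":0,"wy":0,"wz":0,"x":0,"y":0,"z":90,"fingers":1}]}}

```text
time: 4.78
tool_pos: [0.4568, 0.1116, 0.1869]
tcp_rot: [0.304, 1.546, -0.302]
wrist_force: [1.1, -0.0, -2.0]
width: 0.219
```

Run:
```python
from h import *
s=monitor.read_state(); print(s['tool_pos'],s['tcp_rot'],s['wrist_force'],s['width'])
ims=[]
for n in['scene','side','wrist']:
    c=grab(n); save(c,f'pics/{n}5.png'); np.savez(n+'5.npz',**c)
    if n!='wrist':
        p=np.array(c['view'])@np.r_[s['tool_pos']-[0,0,.06],1]; u,v=(np.array(c['K'])@(p[:3]/p[2]))[:2]; print(n,u,v)
        u,v=int(u),int(v); ims.append(cv2.resize(c['frame'][v-50:v+50,u-50:u+50,::-1],(400,400),interpolation=2))
cv2.imwrite('pics/crop5.png',np.hstack(ims))
```

```text
[0.45676067 0.11163946 0.18691118] [ 0.3041713   1.54646392 -0.30218191] [ 1.12658397 -0.03196356 -1.9680252 ] 0.21935863760502988
scene 229.06570790003795 251.68902709861453
side 318.6866033604792 247.41016699783648
```

View pics/crop5.png

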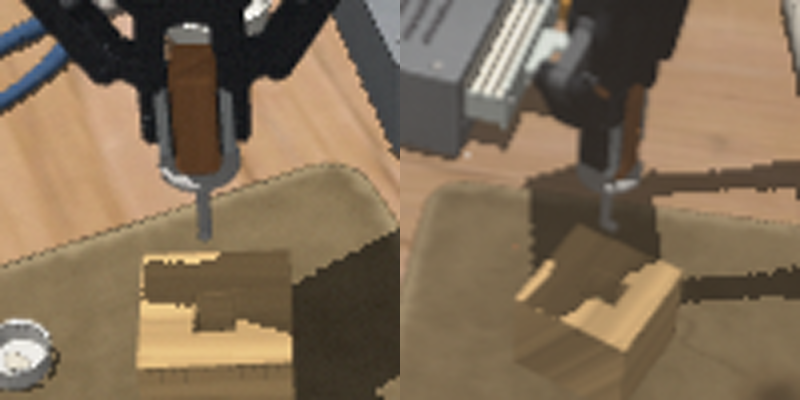

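View pics/wrist5.png

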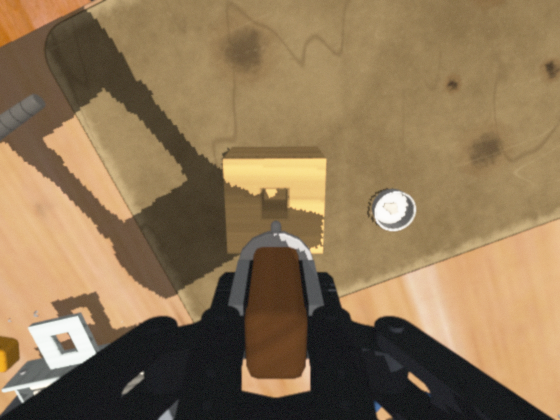

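Run:
```python
from h import *
def ls(A):
    M=np.zeros((3,3));b=np.zeros(3)
    for c,px in A:
        d=(rays(c,px)@c['cw'][:3,:3].T)[0]; d/=np.linalg.norm(d); Q=np.eye(3)-np.outer(d,d); M+=Q;b+=Q@c['cw'][:3,3]
    return np.linalg.solve(M,b)
S=dict(np.load('scene5.npz'));D=dict(np.load('side5.npz'));W=dict(np.load('wrist5.npz'))
print('tip',ls([(S,(229-50+204/4,251-50+236/4)),(D,(318-50+211/4,247-50+228/4))]))
P=pts(W)
m=((abs(P[...,2]-.045)<.004)).astype(np.uint8); m[:310]=0; m[390:]=0; m[:,120:]=0
ct,h=cv2.findContours(m,cv2.RETR_CCOMP,1)
for k,a in enumerate(ct):
    if len(a)>12: print(h[0,k,3],cv2.minAreaRect((onplane(W,a.reshape(-1,2),.045)[:,:2]*1000).astype(np.float32)))
m=((abs(P[...,2]-.061)<.005)).astype(np.uint8); m[:150]=0; m[260:]=0; m[:,:215]=0;m[:,335:]=0
ct,h=cv2.findContours(m,cv2.RETR_CCOMP,1)
for k,a in enumerate(ct):
    if len(a)>12: print('st',h[0,k,3],cv2.minAreaRect((onplane(W,a.reshape(-1,2),.061)[:,:2]*1000).astype(np.float32)))
# side & scene hole
for n,C in(('scene',S),('side',D)):
    P=pts(C); m=((abs(P[...,2]-.045)<.005)&(abs(P[...,0]-.507)<.04)&(abs(P[...,1]+.105)<.04)).astype(np.uint8)
    ct,h=cv2.findContours(m,cv2.RETR_CCOMP,1)
    for k,a in enumerate(ct):
        if len(a)>6: print(n,h[0,k,3],cv2.minAreaRect((onplane(C,a.reshape(-1,2),.045)[:,:2]*1000).astype(np.float32)))
a=W['frame'][290:400,0:150,::-1]; cv2.imwrite('pics/crop6.png',cv2.resize(a,None,fx=5,fy=5,interpolation=2))
a=W['frame'][140:260,210:340,::-1]; cv2.imwrite('pics/crop7.png',cv2.resize(a,None,fx=5,fy=5,interpolation=2))
```

```text
tip [0.45121027 0.11337392 0.1104937 ]
-1 ((533.435302734375, -169.0923614501953), (8.555469512939453, 1.144390344619751), 68.46561431884766)
-1 ((503.21533203125, -123.97953796386719), (89.94837188720703, 50.427852630615234), 82.47002410888672)
3 ((504.43829345703125, -104.58596801757812), (16.082237243652344, 20.009878158569336), 82.12346649169922)
st -1 ((454.9790344238281, 110.71500396728516), (70.04624938964844, 70.93193054199219), 68.14344787597656)
st 0 ((452.3336181640625, 111.5840072631836), (18.481863021850586, 22.08834457397461), 67.82157897949219)
scene -1 ((506.0923156738281, -100.06324768066406), (79.39063262939453, 57.119380950927734), 80.22660064697266)
scene 0 ((503.062255859375, -104.55372619628906), (23.128053665161133, 16.195194244384766), 6.247619152069092)
side -1 ((541.9269409179688, -111.95352172851562), (29.586231231689453, 9.040977478027344), 82.00686645507812)
side -1 ((520.2557373046875, -104.60313415527344), (76.1866226196289, 20.57525062561035), 81.71348571777344)
```

View pics/crop7.png

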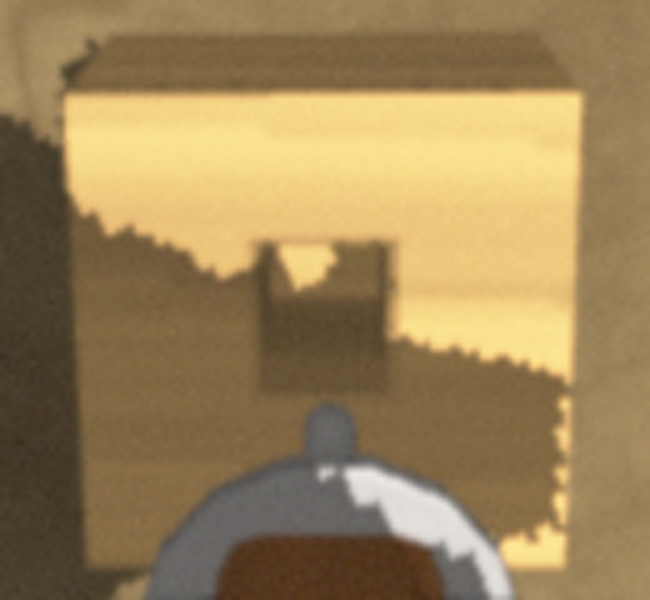

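The socket is 2.6 mm toward the stand's -x from its centre, and the toe points the same way, so the hook's yaw is -22°. The hole is at about (0.505, -0.105) with yaw -8°. Moving above the hole.

Request:
{"api": "play_rows", "payload": {"deltas": [{"wx":0,"wy":0,"wz":3,"x":10,"y":-40,"z":0,"fingers":1},{"wx":0,"wy":0,"wz":6,"x":22,"y":-90,"z":0,"fingers":1},{"wx":0,"wy":0,"wz":9,"x":34,"y":-140,"z":0,"fingers":1},{"wx":0,"wy":0,"wz":12,"x":46,"y":-190,"z":0,"fingers":1},{"wx":0,"wy":0,"wz":14,"x":52,"y":-216.5,"z":-5,"fingers":1},{"wx":0,"wy":0,"wz":14,"x":52,"y":-216.5,"z":-30,"fingers":1},{"wx":0,"wy":0,"wz":14,"x":52,"y":-216.5,"z":-53,"fingers":1},{"wx":0,"wy":0,"wz":14,"x":52,"y":-216.5,"z":-53,"fingers":1},{"wx":0,"wy":0,"wz":14,"x":52,"y":-216.5,"z":-53,"fingers":1}]}}

```text
time: 6.05
tool_pos: [0.5077, -0.105, 0.1322]
tcp_rot: [0.112, 1.569, -0.111]
wrist_force: [0.2, 0.4, -0.1]
width: 0.222
```

```bash
cat > look.py <<'E'
import sys
from h import *
k=sys.argv[1]
s=monitor.read_state(); print(s['time'],s['tool_pos'].round(4),s['tcp_rot'].round(3),s['wrist_force'].round(1),s['width'])
ims=[]
for n in['scene','side']:
    c=grab(n); np.savez(n+k+'.npz',**c)
    p=np.array(c['view'])@np.r_[s['tool_pos']-[0,0,.07],1]; u,v=(np.array(c['K'])@(p[:3]/p[2]))[:2]
    u,v=int(u),int(v); print(n,'origin',u-50,v-50); ims.append(cv2.resize(c['frame'][v-50:v+50,u-50:u+50,::-1],(400,400),interpolation=2))
cv2.imwrite(f'pics/crop_{k}.png',np.hstack(ims))
c=grab('wrist'); save(c,f'pics/wrist{k}.png'); np.savez(f'wrist{k}.npz',**c)
E
python3 look.py 8
```

```text
6.05 [ 0.5077 -0.105   0.1322] [ 0.112  1.569 -0.111] [ 0.2  0.4 -0.1] 0.22219198320648026
scene origin 269 177
side origin 258 155
```

View pics/crop_8.png

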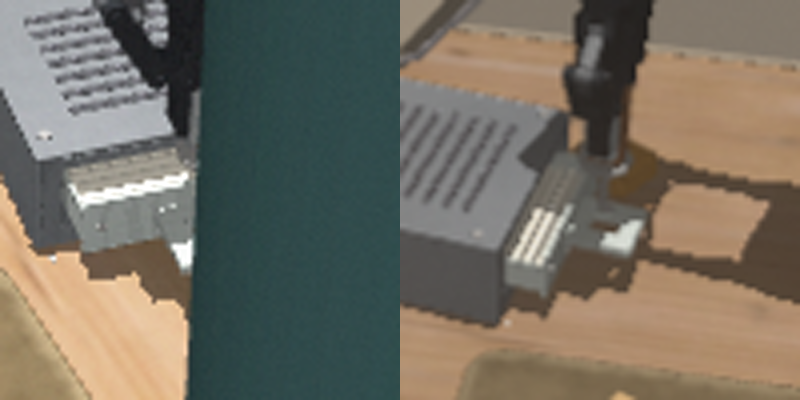

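View pics/wrist8.png

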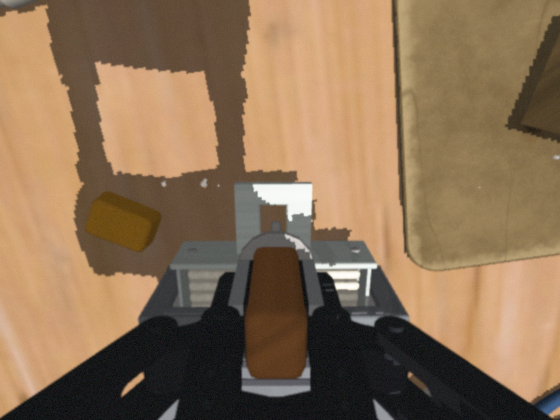

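Run:
```python
from h import *
c=dict(np.load('wrist8.npz')); 
a=c['frame'][170:260,215:345,::-1]; cv2.imwrite('pics/crop9.png',cv2.resize(a,None,fx=6,fy=6,interpolation=2))
```

```text
(no output)
```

View pics/crop9.png

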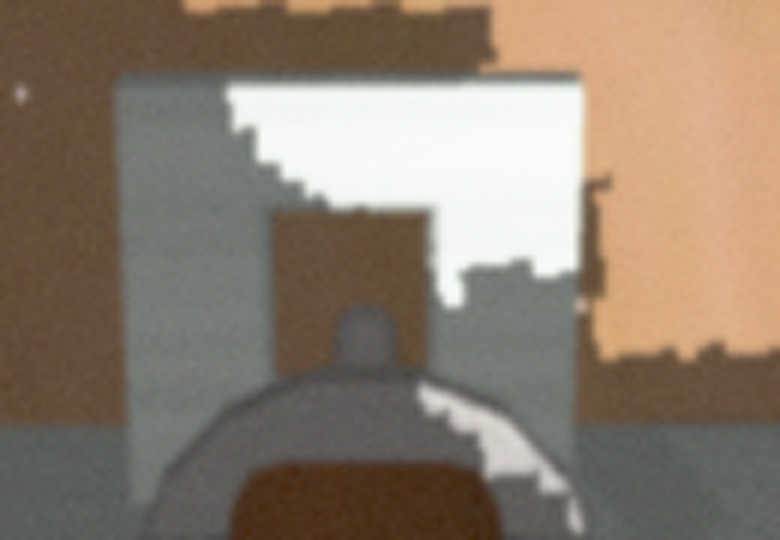

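Run:
```python
from h import *
c=dict(np.load('wrist8.npz'))
f=lambda x,y:(215+x/6-.4,170+y/6-.4)
e=np.array([.990,-.139]);n=np.array([.139,.990])
def sh(nm,p,z):
    q=onplane(c,[p],z)[0]; print(nm,q.round(4),'along',round(e@q[:2]*1000,1),'across',round(n@q[:2]*1000,1))
sh('hole outer L',f(274,210),.045);sh('hole outer R',f(432,210),.045);sh('hole L low',f(274,370),.045);sh('hole R low',f(430,370),.045)
sh('tongue outer L',f(118,78),.045);sh('tongue outer R',f(582,78),.045)
for z in(.058,.061): sh('toe tip top edge',f(367,303),z)
s=monitor.read_state()['tool_pos'];print('tcp',e@s[:2]*1000,n@s[:2]*1000)
```

```text
hole outer L [ 0.4946 -0.1122  0.045 ] along 505.3 across -42.3
hole outer R [ 0.4969 -0.0965  0.045 ] along 505.3 across -26.5
hole L low [ 0.5117 -0.1149  0.045 ] along 522.5 across -42.6
hole R low [ 0.5139 -0.099   0.045 ] along 522.6 across -26.6
tongue outer L [ 0.479  -0.1253  0.045 ] along 491.6 across -57.4
tongue outer R [ 0.4854 -0.0801  0.045 ] along 491.7 across -11.8
toe tip top edge [ 0.501  -0.1037  0.058 ] along 510.4 across -33.0
toe tip top edge [ 0.4999 -0.1035  0.061 ] along 509.3 across -33.0
tcp 518.1849314286694 -33.40425669237169
```

Request:
{"api": "play_rows", "payload": {"deltas": [{"wx":0,"wy":0,"wz":0,"x":0,"y":-1.5,"z":0,"fingers":1},{"wx":0,"wy":0,"wz":0,"x":0,"y":-1.5,"z":-5,"fingers":1},{"wx":0,"wy":0,"wz":0,"x":0,"y":-1.5,"z":-10,"fingers":1},{"wx":0,"wy":0,"wz":0,"x":0,"y":-1.5,"z":-14,"fingers":1}]}}

```text
time: 6.7
tool_pos: [0.5075, -0.1065, 0.1177]
tcp_rot: [0.112, 1.569, -0.112]
wrist_force: [-0.2, -1.1, -2.1]
width: 0.219
```

Request:
{"api": "play_rows", "payload": {"deltas": [{"wx":0,"wy":0,"wz":0,"x":0,"y":0,"z":-5,"fingers":1},{"wx":0,"wy":0,"wz":0,"x":0,"y":0,"z":-11,"fingers":1},{"wx":0,"wy":0,"wz":0,"x":0,"y":0,"z":-17,"fingers":1},{"wx":0,"wy":0,"wz":0,"x":0,"y":0,"z":-20,"fingers":1},{"wx":0,"wy":0,"wz":0,"x":0,"y":0,"z":-20,"fingers":1}]}}

```text
time: 7.32
tool_pos: [0.5075, -0.1066, 0.0979]
tcp_rot: [0.112, 1.569, -0.112]
wrist_force: [0.6, -0.4, -0.8]
width: 0.22
```

```bash
python3 look.py 10
```

```text
7.325 [ 0.5075 -0.1066  0.0979] [ 0.112  1.569 -0.112] [ 0.6 -0.4 -0.8] 0.22037821176149786
scene origin 269 188
side origin 258 165
```

View pics/crop_10.png

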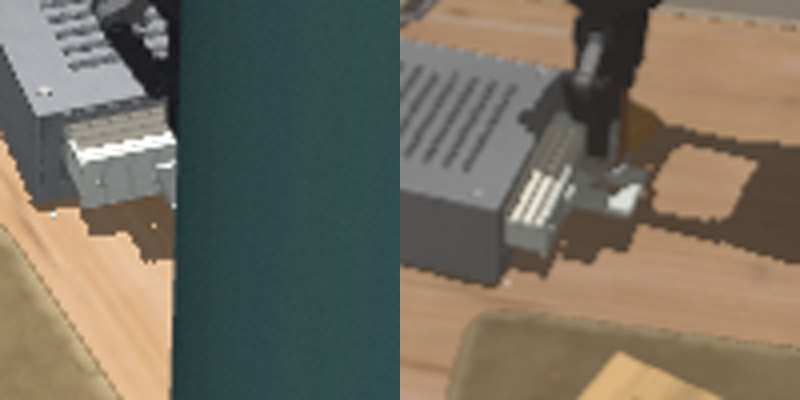

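The hook is in with no contact force. Now drawing outward along (-0.990, +0.139).

Request:
{"api": "play_rows", "payload": {"deltas": [{"wx":0,"wy":0,"wz":0,"x":-2,"y":0.3,"z":0,"fingers":1},{"wx":0,"wy":0,"wz":0,"x":-4,"y":0.6,"z":0,"fingers":1},{"wx":0,"wy":0,"wz":0,"x":-6,"y":0.8,"z":0,"fingers":1},{"wx":0,"wy":0,"wz":0,"x":-7,"y":1.0,"z":0,"fingers":1},{"wx":0,"wy":0,"wz":0,"x":-8,"y":1.1,"z":0,"fingers":1},{"wx":0,"wy":0,"wz":0,"x":-9,"y":1.3,"z":0,"fingers":1},{"wx":0,"wy":0,"wz":0,"x":-10,"y":1.4,"z":0,"fingers":1},{"wx":0,"wy":0,"wz":0,"x":-11,"y":1.5,"z":0,"fingers":1},{"wx":0,"wy":0,"wz":0,"x":-12,"y":1.7,"z":0,"fingers":1},{"wx":0,"wy":0,"wz":0,"x":-13,"y":1.8,"z":0,"fingers":1},{"wx":0,"wy":0,"wz":0,"x":-14,"y":2.0,"z":0,"fingers":1}]}}

```text
time: 8.85
tool_pos: [0.4939, -0.1047, 0.0984]
tcp_rot: [0.112, 1.567, -0.112]
wrist_force: [2.6, -1.6, -1.8]
width: 0.22
```

Request:
{"api": "play_rows", "payload": {"deltas": [{"wx":0,"wy":0,"wz":0,"x":-2,"y":0.3,"z":0,"fingers":1},{"wx":0,"wy":0,"wz":0,"x":-4,"y":0.6,"z":0,"fingers":1},{"wx":0,"wy":0,"wz":0,"x":-6,"y":0.8,"z":0,"fingers":1},{"wx":0,"wy":0,"wz":0,"x":-8,"y":1.1,"z":0,"fingers":1},{"wx":0,"wy":0,"wz":0,"x":-10,"y":1.4,"z":0,"fingers":1},{"wx":0,"wy":0,"wz":0,"x":-12,"y":1.7,"z":0,"fingers":1},{"wx":0,"wy":0,"wz":0,"x":-14,"y":2.0,"z":0,"fingers":1},{"wx":0,"wy":0,"wz":0,"x":-16,"y":2.2,"z":0,"fingers":1},{"wx":0,"wy":0,"wz":0,"x":-18,"y":2.5,"z":0,"fingers":1},{"wx":0,"wy":0,"wz":0,"x":-20,"y":2.8,"z":0,"fingers":1},{"wx":0,"wy":0,"wz":0,"x":-22,"y":3.1,"z":0,"fingers":1},{"wx":0,"wy":0,"wz":0,"x":-24,"y":3.4,"z":0,"fingers":1},{"wx":0,"wy":0,"wz":0,"x":-26,"y":3.6,"z":0,"fingers":1},{"wx":0,"wy":0,"wz":0,"x":-28,"y":3.9,"z":0,"fingers":1},{"wx":0,"wy":0,"wz":0,"x":-30,"y":4.2,"z":0,"fingers":1},{"wx":0,"wy":0,"wz":0,"x":-32,"y":4.5,"z":0,"fingers":1}]}}

```text
time: 10.85
tool_pos: [0.4617, -0.1001, 0.0983]
tcp_rot: [0.112, 1.568, -0.112]
wrist_force: [3.5, -1.1, -1.5]
width: 0.219
```

Request:
{"api": "play_rows", "payload": {"deltas": [{"wx":0,"wy":0,"wz":0,"x":-1,"y":0.1,"z":0,"fingers":1},{"wx":0,"wy":0,"wz":0,"x":-2,"y":0.3,"z":0,"fingers":1},{"wx":0,"wy":0,"wz":0,"x":-3,"y":0.4,"z":0,"fingers":1},{"wx":0,"wy":0,"wz":0,"x":-4,"y":0.6,"z":0,"fingers":1},{"wx":0,"wy":0,"wz":0,"x":-5,"y":0.7,"z":0,"fingers":1}]}}

```text
time: 11.48
tool_pos: [0.4567, -0.0994, 0.0983]
tcp_rot: [0.112, 1.568, -0.112]
wrist_force: [2.3, -0.9, -1.0]
width: 0.221
```

```bash
python3 look.py 11
```

```text
11.475 [ 0.4567 -0.0994  0.0983] [ 0.112  1.568 -0.112] [ 2.3 -0.9 -1. ] 0.22110301715268624
scene origin 278 205
side origin 276 168
```

View pics/crop_11.png

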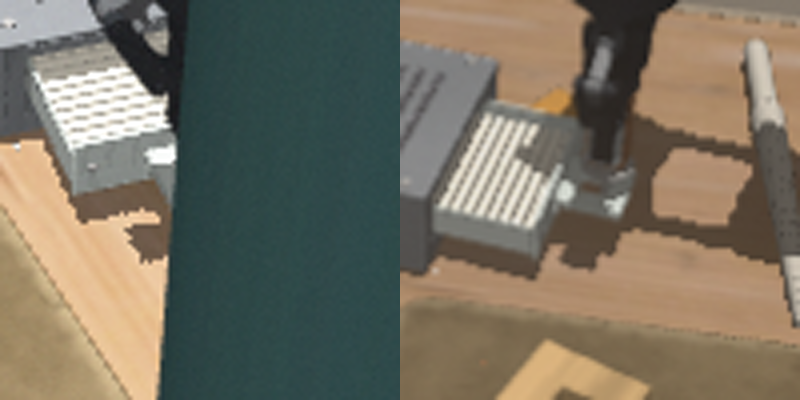

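View pics/wrist11.png

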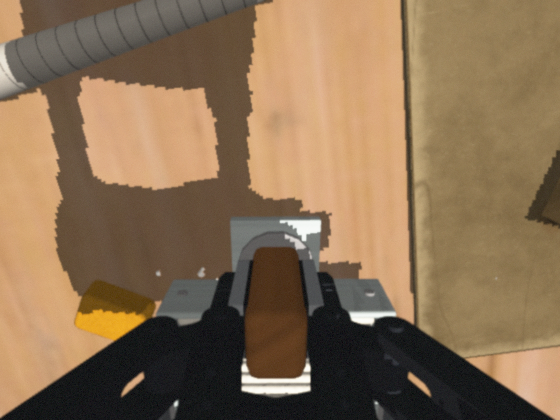

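The tray is following, with its tongue just ahead of the collar at (275,225). Continuing in small steps.

Request:
{"api": "play_rows", "payload": {"deltas": [{"wx":0,"wy":0,"wz":0,"x":-0.7,"y":0.1,"z":0,"fingers":1},{"wx":0,"wy":0,"wz":0,"x":-1.4,"y":0.2,"z":0,"fingers":1},{"wx":0,"wy":0,"wz":0,"x":-2,"y":0.3,"z":0,"fingers":1}]}}

```text
time: 12.0
tool_pos: [0.4548, -0.0991, 0.0983]
tcp_rot: [0.112, 1.568, -0.112]
wrist_force: [2.2, -1.4, -0.4]
width: 0.221
```

Request:
{"api": "play_rows", "payload": {"deltas": [{"wx":0,"wy":0,"wz":0,"x":-0.5,"y":0.1,"z":0,"fingers":1},{"wx":0,"wy":0,"wz":0,"x":-1,"y":0.1,"z":0,"fingers":1}]}}

```text
time: 12.25
tool_pos: [0.4538, -0.099, 0.0983]
tcp_rot: [0.112, 1.568, -0.112]
wrist_force: [2.0, -1.2, -0.5]
width: 0.225
```

Request:
{"api": "play_rows", "payload": {"deltas": [{"wx":0,"wy":0,"wz":0,"x":-0.5,"y":0.1,"z":0,"fingers":1},{"wx":0,"wy":0,"wz":0,"x":-1,"y":0.1,"z":0,"fingers":1}]}}

```text
time: 12.5
tool_pos: [0.4528, -0.0989, 0.0983]
tcp_rot: [0.112, 1.568, -0.112]
wrist_force: [3.5, -1.4, -1.2]
width: 0.219
```

Request:
{"api": "play_rows", "payload": {"deltas": [{"wx":0,"wy":0,"wz":0,"x":-0.5,"y":0.1,"z":0,"fingers":1},{"wx":0,"wy":0,"wz":0,"x":-1,"y":0.1,"z":0,"fingers":1}]}}

```text
time: 12.75
tool_pos: [0.4517, -0.0988, 0.0983]
tcp_rot: [0.112, 1.568, -0.112]
wrist_force: [2.1, -1.8, -2.4]
width: 0.215
```

Request:
{"api": "play_rows", "payload": {"deltas": [{"wx":0,"wy":0,"wz":0,"x":-0.5,"y":0.1,"z":0,"fingers":1},{"wx":0,"wy":0,"wz":0,"x":-1,"y":0.1,"z":0,"fingers":1}]}}

```text
time: 13.0
tool_pos: [0.4508, -0.0986, 0.0983]
tcp_rot: [0.112, 1.568, -0.112]
wrist_force: [2.3, -0.4, 0.0]
width: 0.215
```

Request:
{"api": "play_rows", "payload": {"deltas": [{"wx":0,"wy":0,"wz":0,"x":-0.5,"y":0.1,"z":0,"fingers":1},{"wx":0,"wy":0,"wz":0,"x":-1,"y":0.1,"z":0,"fingers":1}]}}

```text
time: 13.25
tool_pos: [0.4498, -0.0985, 0.0983]
tcp_rot: [0.112, 1.568, -0.112]
wrist_force: [2.7, -1.3, -1.7]
width: 0.224
```

Request:
{"api": "play_rows", "payload": {"deltas": [{"wx":0,"wy":0,"wz":0,"x":-0.5,"y":0.1,"z":0,"fingers":1},{"wx":0,"wy":0,"wz":0,"x":-1,"y":0.1,"z":0,"fingers":1}]}}

```text
time: 13.5
tool_pos: [0.4488, -0.0984, 0.0983]
tcp_rot: [0.112, 1.568, -0.112]
wrist_force: [2.8, -0.4, -0.9]
width: 0.222
```

Request:
{"api": "play_rows", "payload": {"deltas": [{"wx":0,"wy":0,"wz":0,"x":-0.5,"y":0.1,"z":0,"fingers":1},{"wx":0,"wy":0,"wz":0,"x":-1,"y":0.1,"z":0,"fingers":1}]}}

```text
time: 13.75
tool_pos: [0.4477, -0.0983, 0.0983]
tcp_rot: [0.112, 1.568, -0.112]
wrist_force: [3.1, -0.4, -1.1]
width: 0.226
```

Request:
{"api": "play_rows", "payload": {"deltas": [{"wx":0,"wy":0,"wz":0,"x":-0.5,"y":0.1,"z":0,"fingers":1},{"wx":0,"wy":0,"wz":0,"x":-1,"y":0.2,"z":0,"fingers":1}]}}

```text
time: 14.0
tool_pos: [0.4468, -0.0982, 0.0983]
tcp_rot: [0.112, 1.568, -0.112]
wrist_force: [3.2, 0.0, -1.1]
width: 0.219
```

Request:
{"api": "play_rows", "payload": {"deltas": [{"wx":0,"wy":0,"wz":0,"x":-0.5,"y":0.1,"z":0,"fingers":1},{"wx":0,"wy":0,"wz":0,"x":-1,"y":0.1,"z":0,"fingers":1}]}}

```text
time: 14.25
tool_pos: [0.4457, -0.098, 0.0983]
tcp_rot: [0.112, 1.568, -0.112]
wrist_force: [3.6, -0.4, -0.9]
width: 0.221
```

Request:
{"api": "play_rows", "payload": {"deltas": [{"wx":0,"wy":0,"wz":0,"x":-0.5,"y":0.1,"z":0,"fingers":1},{"wx":0,"wy":0,"wz":0,"x":-1,"y":0.1,"z":0,"fingers":1}]}}

```text
time: 14.5
tool_pos: [0.4447, -0.0979, 0.0983]
tcp_rot: [0.112, 1.568, -0.112]
wrist_force: [2.6, 0.5, -0.0]
width: 0.221
```

Request:
{"api": "play_rows", "payload": {"deltas": [{"wx":0,"wy":0,"wz":0,"x":-0.5,"y":0.1,"z":0,"fingers":1},{"wx":0,"wy":0,"wz":0,"x":-1,"y":0.2,"z":0,"fingers":1}]}}

```text
time: 14.75
tool_pos: [0.4437, -0.0978, 0.0983]
tcp_rot: [0.112, 1.568, -0.112]
wrist_force: [3.7, 0.5, -2.0]
width: 0.218
```

Request:
{"api": "play_rows", "payload": {"deltas": [{"wx":0,"wy":0,"wz":0,"x":-0.5,"y":0.1,"z":0,"fingers":1},{"wx":0,"wy":0,"wz":0,"x":-1,"y":0.1,"z":0,"fingers":1}]}}

```text
time: 15.0
tool_pos: [0.4428, -0.0977, 0.0983]
tcp_rot: [0.112, 1.568, -0.112]
wrist_force: [3.4, -0.2, -0.1]
width: 0.223
```

Request:
{"api": "play_rows", "payload": {"deltas": [{"wx":0,"wy":0,"wz":0,"x":-0.5,"y":0.1,"z":0,"fingers":1},{"wx":0,"wy":0,"wz":0,"x":-1,"y":0.1,"z":0,"fingers":1}]}}

```text
time: 15.25
tool_pos: [0.4417, -0.0976, 0.0983]
tcp_rot: [0.112, 1.568, -0.112]
wrist_force: [2.8, 0.1, -0.6]
width: 0.221
```

Request:
{"api": "play_rows", "payload": {"deltas": [{"wx":0,"wy":0,"wz":0,"x":-0.5,"y":0.1,"z":0,"fingers":1},{"wx":0,"wy":0,"wz":0,"x":-1,"y":0.2,"z":0,"fingers":1}]}}

```text
time: 15.5
tool_pos: [0.4407, -0.0974, 0.0983]
tcp_rot: [0.112, 1.568, -0.112]
wrist_force: [2.8, -0.5, -0.4]
width: 0.217
```

Request:
{"api": "play_rows", "payload": {"deltas": [{"wx":0,"wy":0,"wz":0,"x":-0.5,"y":0.1,"z":0,"fingers":1},{"wx":0,"wy":0,"wz":0,"x":-1,"y":0.1,"z":0,"fingers":1}]}}

```text
time: 15.75
tool_pos: [0.4398, -0.0973, 0.0983]
tcp_rot: [0.112, 1.568, -0.112]
wrist_force: [2.9, 0.4, -0.7]
width: 0.219
```

Request:
{"api": "play_rows", "payload": {"deltas": [{"wx":0,"wy":0,"wz":0,"x":-0.5,"y":0.1,"z":0,"fingers":1},{"wx":0,"wy":0,"wz":0,"x":-1,"y":0.1,"z":0,"fingers":1}]}}

```text
time: 16.0
tool_pos: [0.4387, -0.0971, 0.0983]
tcp_rot: [0.112, 1.568, -0.112]
wrist_force: [2.7, 0.4, -1.4]
width: 0.222
```

Request:
{"api": "play_rows", "payload": {"deltas": [{"wx":0,"wy":0,"wz":0,"x":-0.5,"y":0.1,"z":0,"fingers":1},{"wx":0,"wy":0,"wz":0,"x":-1,"y":0.2,"z":0,"fingers":1}]}}

```text
time: 16.25
tool_pos: [0.4381, -0.097, 0.0984]
tcp_rot: [0.112, 1.567, -0.112]
wrist_force: [4.2, 0.6, -2.5]
width: 0.219
```

Request:
{"api": "play_rows", "payload": {"deltas": [{"wx":0,"wy":0,"wz":0,"x":-0.2,"y":0,"z":0,"fingers":1},{"wx":0,"wy":0,"wz":0,"x":-0.4,"y":0.1,"z":0,"fingers":1}]}}

```text
time: 16.5
tool_pos: [0.438, -0.097, 0.0984]
tcp_rot: [0.112, 1.566, -0.112]
wrist_force: [5.8, 0.4, -2.8]
width: 0.224
```

Request:
{"api": "play_rows", "payload": {"deltas": [{"wx":0,"wy":0,"wz":0,"x":-0.3,"y":0,"z":0,"fingers":1},{"wx":0,"wy":0,"wz":0,"x":-0.5,"y":0.1,"z":0,"fingers":1}]}}

```text
time: 16.75
tool_pos: [0.4379, -0.097, 0.0985]
tcp_rot: [0.111, 1.566, -0.112]
wrist_force: [6.7, -0.3, -3.7]
width: 0.218
```

Request:
{"api": "play_rows", "payload": {"deltas": [{"wx":0,"wy":0,"wz":0,"x":-0.3,"y":0,"z":0,"fingers":1},{"wx":0,"wy":0,"wz":0,"x":-0.5,"y":0.1,"z":0,"fingers":1},{"wx":0,"wy":0,"wz":0,"x":-0.5,"y":0.1,"z":0,"fingers":1}]}}

```text
time: 17.12
tool_pos: [0.4378, -0.097, 0.0986]
tcp_rot: [0.111, 1.565, -0.112]
wrist_force: [7.4, -0.6, -5.2]
width: 0.221
```

Request:
{"api": "play_rows", "payload": {"deltas": [{"wx":0,"wy":0,"wz":0,"x":-0.3,"y":0,"z":0,"fingers":1},{"wx":0,"wy":0,"wz":0,"x":-0.6,"y":0.1,"z":0,"fingers":1},{"wx":0,"wy":0,"wz":0,"x":-0.6,"y":0.1,"z":0,"fingers":1}]}}

```text
time: 17.5
tool_pos: [0.4376, -0.097, 0.0986]
tcp_rot: [0.111, 1.564, -0.112]
wrist_force: [10.2, -0.4, -5.6]
width: 0.221
```

Request:
{"api": "play_rows", "payload": {"deltas": [{"wx":0,"wy":0,"wz":0,"x":-0.1,"y":0,"z":0,"fingers":1},{"wx":0,"wy":0,"wz":0,"x":-0.1,"y":0,"z":0,"fingers":1},{"wx":0,"wy":0,"wz":0,"x":-0.1,"y":0,"z":0,"fingers":1}]}}

```text
time: 17.88
tool_pos: [0.4376, -0.097, 0.0986]
tcp_rot: [0.111, 1.563, -0.112]
wrist_force: [8.6, -0.2, -6.2]
width: 0.223
```

```bash
python3 look.py 12
```

```text
17.875 [ 0.4376 -0.097   0.0986] [ 0.111  1.563 -0.112] [ 8.6 -0.2 -6.2] 0.22258260345489386
scene origin 282 211
side origin 283 170
```

View pics/crop_12.png

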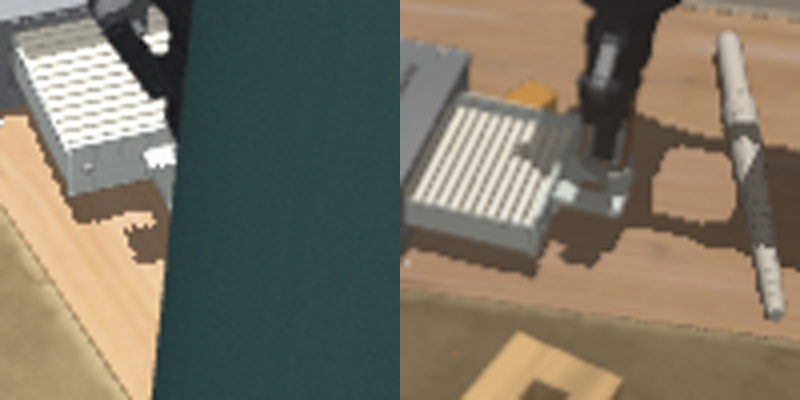

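View pics/wrist12.png

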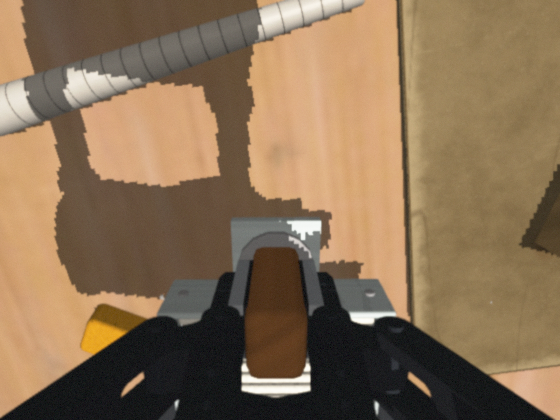

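Request:
{"api": "play_rows", "payload": {"deltas": [{"wx":0,"wy":0,"wz":0,"x":-0.3,"y":0,"z":0,"fingers":1},{"wx":0,"wy":0,"wz":0,"x":-0.5,"y":0.1,"z":0,"fingers":1},{"wx":0,"wy":0,"wz":0,"x":-0.5,"y":0.1,"z":0,"fingers":1}]}}

```text
time: 18.4
tool_pos: [0.4375, -0.097, 0.0987]
tcp_rot: [0.111, 1.562, -0.112]
wrist_force: [9.7, -0.1, -6.9]
width: 0.219
```

Run:
```python
from h import *
for i in range(4):
    s=monitor.read_state(); print(s['wrist_force'].round(1),s['tool_pos'].round(4)); eyes.read_camera('side')
```

```text
[ 9.7 -0.1 -6.9] [ 0.4375 -0.097   0.0987]
[ 9.1 -0.1 -7.3] [ 0.4375 -0.0969  0.0987]
[ 9.  -0.4 -6.4] [ 0.4374 -0.0969  0.0987]
[ 9.8 -1.4 -7.1] [ 0.4375 -0.0969  0.0987]
```

Request:
{"api": "play_rows", "payload": {"deltas": [{"wx":0,"wy":0,"wz":0,"x":-0.3,"y":0,"z":0,"fingers":1},{"wx":0,"wy":0,"wz":0,"x":-0.6,"y":0.1,"z":0,"fingers":1},{"wx":0,"wy":0,"wz":0,"x":-0.6,"y":0.1,"z":0,"fingers":1}]}}

```text
time: 18.98
tool_pos: [0.4373, -0.0969, 0.0988]
tcp_rot: [0.111, 1.561, -0.112]
wrist_force: [10.6, -1.4, -7.5]
width: 0.223
```

Run:
```python
from h import *
for i in range(4):
    s=monitor.read_state(); print(s['wrist_force'].round(1),s['tool_pos'].round(4)); eyes.read_camera('side')
```

```text
[10.6 -1.4 -7.5] [ 0.4373 -0.0969  0.0988]
[11.1 -0.4 -8.4] [ 0.4373 -0.0969  0.0988]
[11.1 -0.5 -7.8] [ 0.4373 -0.0969  0.0988]
[10.2 -1.1 -8.5] [ 0.4373 -0.0969  0.0988]
```

Firm at about 10.7 N and steady. Easing back.

Request:
{"api": "play_rows", "payload": {"deltas": [{"wx":0,"wy":0,"wz":0,"x":1.5,"y":-0.2,"z":0,"fingers":1},{"wx":0,"wy":0,"wz":0,"x":3,"y":-0.4,"z":0,"fingers":1},{"wx":0,"wy":0,"wz":0,"x":4.5,"y":-0.6,"z":0,"fingers":1},{"wx":0,"wy":0,"wz":0,"x":6,"y":-0.8,"z":0,"fingers":1},{"wx":0,"wy":0,"wz":0,"x":8,"y":-1.1,"z":0,"fingers":1},{"wx":0,"wy":0,"wz":0,"x":10,"y":-1.4,"z":0,"fingers":1},{"wx":0,"wy":0,"wz":0,"x":12,"y":-1.7,"z":0,"fingers":1},{"wx":0,"wy":0,"wz":0,"x":12,"y":-1.7,"z":0,"fingers":1}]}}

```text
time: 20.18
tool_pos: [0.4467, -0.0981, 0.0983]
tcp_rot: [0.112, 1.568, -0.112]
wrist_force: [-0.2, 0.0, -1.4]
width: 0.219
```

```bash
python3 look.py 13
```

```text
20.175 [ 0.4467 -0.0981  0.0983] [ 0.112  1.568 -0.112] [-0.2  0.  -1.4] 0.21886704651708433
scene origin 280 208
side origin 280 169
```

View pics/crop_13.png

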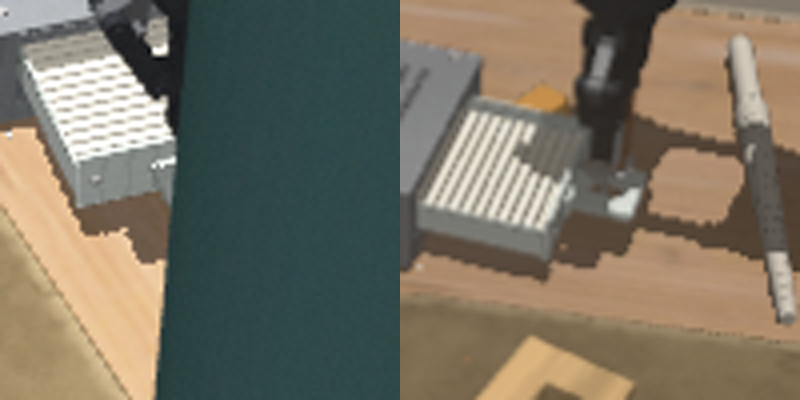

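View pics/wrist13.png

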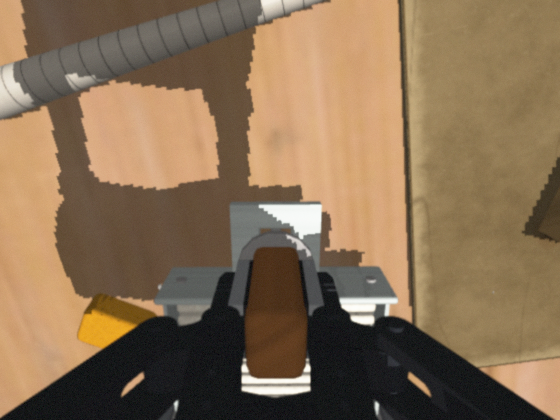

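The hook has eased back and the tongue now stands further ahead of the collar. There is no side force. Lifting.

Request:
{"api": "play_rows", "payload": {"deltas": [{"wx":0,"wy":0,"wz":0,"x":0,"y":0,"z":4,"fingers":1},{"wx":0,"wy":0,"wz":0,"x":0,"y":0,"z":8,"fingers":1},{"wx":0,"wy":0,"wz":0,"x":0,"y":0,"z":12,"fingers":1},{"wx":0,"wy":0,"wz":0,"x":0,"y":0,"z":15,"fingers":1}]}}

```text
time: 20.82
tool_pos: [0.4468, -0.0981, 0.1137]
tcp_rot: [0.112, 1.567, -0.112]
wrist_force: [0.2, 0.6, -0.9]
width: 0.224
```

Toe inside the hole, no catch. Continue up.

Request:
{"api": "play_rows", "payload": {"deltas": [{"wx":0,"wy":0,"wz":0,"x":0,"y":0,"z":4,"fingers":1},{"wx":0,"wy":0,"wz":0,"x":0,"y":0,"z":10,"fingers":1},{"wx":0,"wy":0,"wz":0,"x":0,"y":0,"z":30,"fingers":1},{"wx":0,"wy":0,"wz":0,"x":0,"y":0,"z":55,"fingers":1},{"wx":0,"wy":0,"wz":0,"x":0,"y":0,"z":73,"fingers":1},{"wx":0,"wy":0,"wz":0,"x":0,"y":0,"z":73,"fingers":1},{"wx":0,"wy":0,"wz":0,"x":0,"y":0,"z":73,"fingers":1}]}}

```text
time: 21.7
tool_pos: [0.4461, -0.098, 0.1857]
tcp_rot: [0.112, 1.569, -0.112]
wrist_force: [-0.4, 0.6, -1.2]
width: 0.22
```

```bash
python3 look.py 14
```

```text
21.7 [ 0.4461 -0.098   0.1857] [ 0.112  1.569 -0.112] [-0.4  0.6 -1.2] 0.21999693882076013
scene origin 283 176
side origin 282 144
```

View pics/wrist14.png

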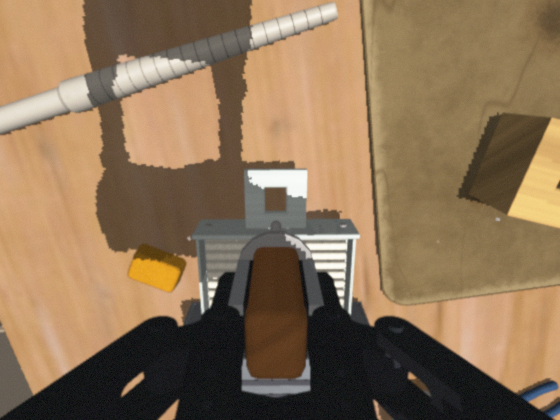

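Run:
```python
from h import *
ims=[]
for n in('wrist5','wrist8','wrist14'):
    c=dict(np.load(n+'.npz')); ims.append(cv2.resize(c['frame'][205:255,250:302,::-1],None,fx=5,fy=5,interpolation=2))
cv2.imwrite('pics/cmp.png',np.hstack(ims))
```

```text
(no output)
```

View pics/cmp.png

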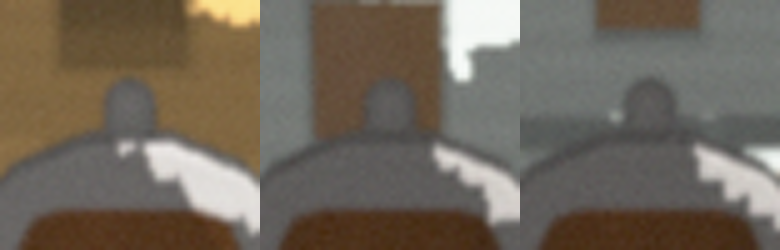

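Request:
{"api": "play_rows", "payload": {"deltas": [{"wx":0,"wy":0,"wz":-3,"x":2,"y":40,"z":0,"fingers":1},{"wx":0,"wy":0,"wz":-6,"x":4,"y":90,"z":0,"fingers":1},{"wx":0,"wy":0,"wz":-9,"x":6,"y":140,"z":0,"fingers":1},{"wx":0,"wy":0,"wz":-12,"x":9,"y":185,"z":0,"fingers":1},{"wx":0,"wy":0,"wz":-14,"x":10.2,"y":209.4,"z":0,"fingers":1},{"wx":0,"wy":0,"wz":-14,"x":10.2,"y":209.4,"z":0,"fingers":1},{"wx":0,"wy":0,"wz":-14,"x":10.2,"y":209.4,"z":0,"fingers":1}]}}

```text
time: 22.72
tool_pos: [0.4563, 0.1108, 0.1856]
tcp_rot: [0.302, 1.551, -0.304]
wrist_force: [0.4, 0.1, -1.3]
width: 0.222
```

```bash
python3 look.py 15
```

```text
22.725 [0.4563 0.1108 0.1856] [ 0.302  1.551 -0.304] [ 0.4  0.1 -1.3] 0.2223494956441324
scene origin 179 206
side origin 268 200
```

View pics/crop_15.png

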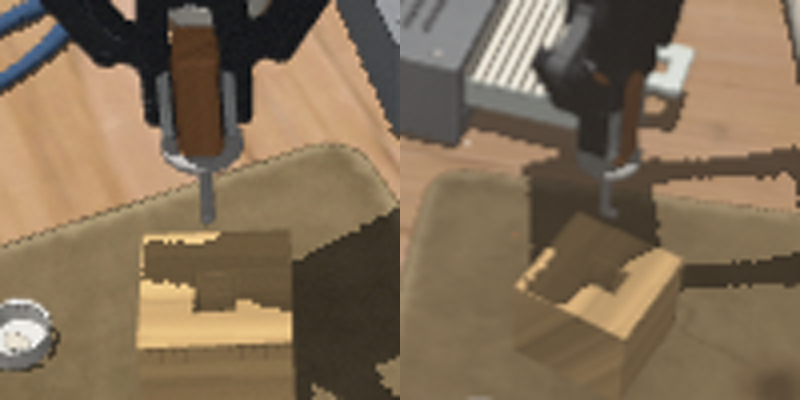

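View pics/wrist15.png

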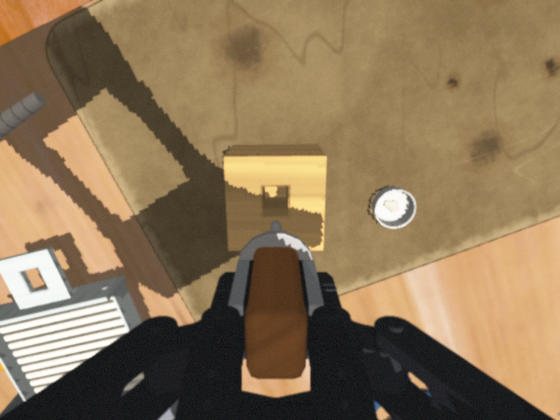

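The hook hasn't shifted in the grip: the toe shows at the same pixel in all three frames. The socket sits as it did at pick-up, so I'm lowering.

Request:
{"api": "play_rows", "payload": {"deltas": [{"wx":0,"wy":0,"wz":0,"x":0,"y":0.4,"z":-20,"fingers":1},{"wx":0,"wy":0,"wz":0,"x":0,"y":0.4,"z":-40,"fingers":1},{"wx":0,"wy":0,"wz":0,"x":0,"y":0.4,"z":-55,"fingers":1},{"wx":0,"wy":0,"wz":0,"x":0,"y":0.4,"z":-66,"fingers":1},{"wx":0,"wy":0,"wz":0,"x":0,"y":0.4,"z":-75,"fingers":1},{"wx":0,"wy":0,"wz":0,"x":0,"y":0.4,"z":-82,"fingers":1},{"wx":0,"wy":0,"wz":0,"x":0,"y":0.4,"z":-86,"fingers":1},{"wx":0,"wy":0,"wz":0,"x":0,"y":0.4,"z":-86,"fingers":1}]}}

```text
time: 23.88
tool_pos: [0.4567, 0.1117, 0.1001]
tcp_rot: [0.303, 1.55, -0.303]
wrist_force: [0.3, 1.4, -1.8]
width: 0.221
```

Request:
{"api": "play_rows", "payload": {"deltas": [{"wx":0,"wy":0,"wz":0,"x":0,"y":0,"z":-1,"fingers":1},{"wx":0,"wy":0,"wz":0,"x":0,"y":0,"z":-2,"fingers":1},{"wx":0,"wy":0,"wz":0,"x":0,"y":0,"z":-3,"fingers":1},{"wx":0,"wy":0,"wz":0,"x":0,"y":0,"z":-4,"fingers":1},{"wx":0,"wy":0,"wz":0,"x":0,"y":0,"z":-4.5,"fingers":1},{"wx":0,"wy":0,"wz":0,"x":0,"y":0,"z":-4.5,"fingers":1}]}}

```text
time: 24.62
tool_pos: [0.4568, 0.1117, 0.0958]
tcp_rot: [0.303, 1.549, -0.303]
wrist_force: [-0.2, 0.5, -1.0]
width: 0.222
```

Request:
{"api": "play_rows", "payload": {"deltas": [{"wx":0,"wy":0,"wz":0,"x":0,"y":0,"z":-0.5,"fingers":1},{"wx":0,"wy":0,"wz":0,"x":0,"y":0,"z":-1,"fingers":1},{"wx":0,"wy":0,"wz":0,"x":0,"y":0,"z":-1,"fingers":1}]}}

```text
time: 25.0
tool_pos: [0.4569, 0.1117, 0.0958]
tcp_rot: [0.303, 1.55, -0.303]
wrist_force: [-3.7, -1.3, 6.8]
width: 0.221
```

Collar seated (z same as at pick-up, 7 N up). Releasing.

Request:
{"api": "play_rows", "payload": {"deltas": [{"wx":0,"wy":0,"wz":0,"x":0,"y":0,"z":0.5,"fingers":0.5},{"wx":0,"wy":0,"wz":0,"x":0,"y":0,"z":0.5,"fingers":0.3},{"wx":0,"wy":0,"wz":0,"x":0,"y":0,"z":0.5,"fingers":0},{"wx":0,"wy":0,"wz":0,"x":0,"y":0,"z":0.5,"fingers":-1},{"wx":0,"wy":0,"wz":0,"x":0,"y":0,"z":0.5,"fingers":-1},{"wx":0,"wy":0,"wz":0,"x":0,"y":0,"z":0.5,"fingers":-1},{"wx":0,"wy":0,"wz":0,"x":0,"y":0,"z":0.5,"fingers":-1}]}}

```text
time: 25.88
tool_pos: [0.4568, 0.1117, 0.0953]
tcp_rot: [0.303, 1.549, -0.303]
wrist_force: [0.2, -0.6, 0.8]
width: 1.005
```

```bash
python3 look.py 16
```

```text
25.875 [0.4568 0.1117 0.0953] [ 0.303  1.549 -0.303] [ 0.2 -0.6  0.8] 1.0052122768218326
scene origin 182 239
side origin 266 228
```

View pics/wrist16.png

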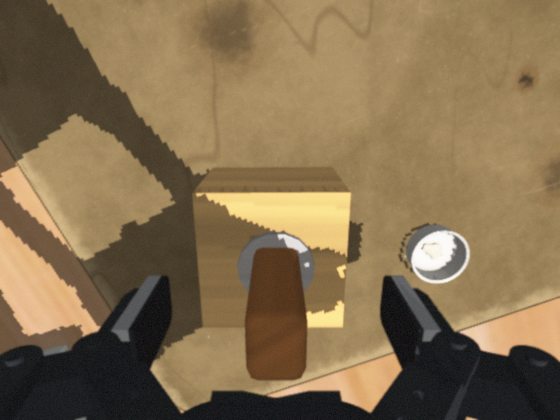

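The hook stands in the stand at (275,300), and the fingers are clear on both sides. Retreating upward.

Request:
{"api": "play_rows", "payload": {"deltas": [{"wx":0,"wy":0,"wz":0,"x":0,"y":0,"z":15,"fingers":-1},{"wx":0,"wy":0,"wz":0,"x":0,"y":0,"z":50,"fingers":-1},{"wx":0,"wy":0,"wz":0,"x":0,"y":0,"z":100,"fingers":-1},{"wx":0,"wy":0,"wz":0,"x":-10,"y":0,"z":150,"fingers":-1},{"wx":0,"wy":0,"wz":0,"x":-16,"y":0,"z":207,"fingers":-1},{"wx":0,"wy":0,"wz":0,"x":-16,"y":0,"z":207,"fingers":-1},{"wx":0,"wy":0,"wz":0,"x":-16,"y":0,"z":207,"fingers":-1}]}}

```text
time: 26.9
tool_pos: [0.4407, 0.1117, 0.3029]
tcp_rot: [0.304, 1.548, -0.303]
wrist_force: [-0.2, -0.1, -0.5]
width: 1.0
```

Run:
```python
from h import *
c=grab('wrist'); save(c,'pics/w17.png'); P=pts(c); print(monitor.read_state()['time'],monitor.read_state()['wrist_force'].round(1))
def rect(z,t,box,ch=-1,mn=12):
    m=(abs(P[...,2]-z)<t).astype(np.uint8); x0,y0,x1,y1=box; k=np.zeros_like(m);k[y0:y1,x0:x1]=1;m*=k
    ct,h=cv2.findContours(m,cv2.RETR_CCOMP,1)
    for i,a in enumerate(ct):
        if len(a)>mn: print(z,h[0,i,3],cv2.minAreaRect((onplane(c,a.reshape(-1,2),z)[:,:2]*1000).astype(np.float32)))
rect(.121,.008,(250,160,310,235)); rect(.061,.005,(220,130,340,240)); rect(.045,.004,(60,180,200,320))
m=(abs(P[...,2]-.12)<.01); m[:160]=0;m[235:]=0;m[:,:250]=0;m[:,310:]=0; print('handle top z',np.median(P[m][:,2]),P[m][:,2].max())
for n in('scene','side'): c=grab(n); save(c,f'pics/{n}17.png')
```

```text
26.95 [-0.7 -0.   0. ]
0.121 -1 ((455.4497985839844, 112.2479248046875), (19.272830963134766, 26.332860946655273), 67.80956268310547)
0.061 -1 ((455.3485107421875, 110.62150573730469), (70.17325592041016, 69.69805145263672), 67.81426239013672)
0.061 0 ((467.6169738769531, 108.3746337890625), (26.775171279907227, 45.26765823364258), 67.80366516113281)
0.045 -1 ((565.34326171875, -43.44700241088867), (11.280410766601562, 5.4263916015625), 78.66326141357422)
0.045 -1 ((498.5861511230469, -164.9737091064453), (9.325575828552246, 62.849369049072266), 81.51912689208984)
0.045 -1 ((486.28399658203125, -76.26677703857422), (153.8253173828125, 88.38700866699219), 42.20647048950195)
0.045 133 ((445.3066101074219, -96.66509246826172), (15.584283828735352, 21.37752342224121), 82.237060546875)
handle top z 0.12052302911828719 0.12346202106989929
```

View pics/w17.png

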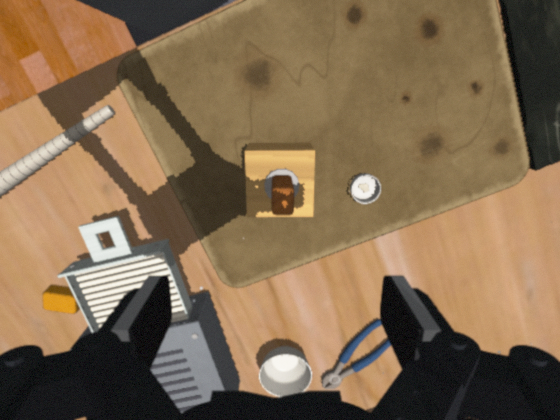

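View pics/scene17.png

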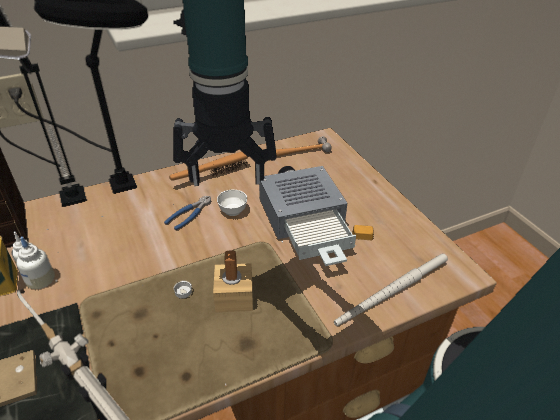

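View pics/side17.png

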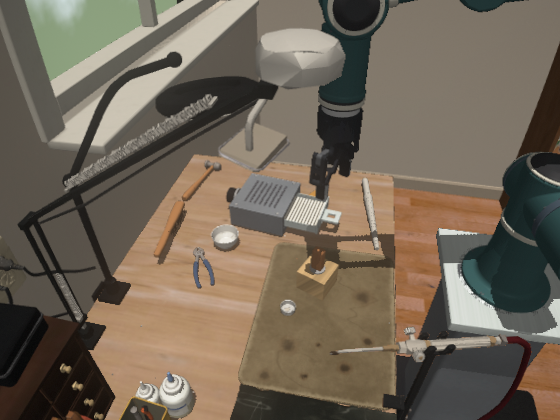

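```bash
python3 -c "
from workcell import finish_job; print(finish_job())"
```

```text
the job is handed in; nothing more can be done
None
```

I took the hook from its stand and used it to draw the tray out about 61 mm to its stop. I held it there at 10–11 N, eased back, lifted the hook out, and put it back in its stand. I handed the job in at about 27 s of the 72 s allowed.

**Last checks:**
- **Hook:** it stands upright and centred to within about 2 mm. The handle top is at 120.5 mm, the same as before pick-up, and its yaw matches the stand's.
- **Tray:** the finger hole is now at (0.445, -0.097), within 1–2 mm of where it was at the stop, so the tray stayed drawn out.
- **Bystanders:** the wax, cup and bowl look unmoved in the final pictures; I did not measure their positions again.
- **Robot:** the gripper is clear of everything, with no wrist force.

**Disagreements:**
- During the firm pull, the downward force on the tool also rose to about 8 N. It went away when I eased back, and the toe looked unmoved in the grip afterwards.
- Camera estimates of the hole's starting position differed by 2–4 mm between views, so I lined the hook up from a close wrist view before lowering it in.

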